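Put the spur gears on the post stands by size

ROBOT

A 6-joint arm with a two-finger parallel gripper is mounted at the origin on a cart in front of the work surface, level with it; the furniture and walls round the work are solid. World frame = base frame: x ahead of the robot, y to its left, z up, the work surface at z = 0. Lengths are in mm, angles in rad, forces in N, time in s.
With the tool pointing down it reaches from about 350 to 850 mm from the base axis. Payload 8.1 kg.
Tool frame: the origin (TCP) lies midway between the tips of the shut fingers; the grasp point (between the pads) lies 19 mm behind it (arm.grip_point_offset is the distance from the TCP to the grasp point, in mm); z points along the fingers, y is the line along which they close (so a half turn about z gives the same grasp; the last joint's range is limited). The gripper opens to 85 mm and grips with 20 to 120 N. Pads are 22 mm wide; open, the fingers measure 114 mm over their backs; the gripper's body (76 mm by 85 mm) begins 54 mm behind the grasp point. The pads swing forward as they close: fully open they stand 13 mm farther back than shut.
Start: joints at [1.124, 0.13, 1.488, -0, 1.523, -0.085], TCP at [212.354, 561.169, 231.292] pointing down, gripper open.
Joint ranges: [-2.96, 2.96], [-0.89, 2.26], [0.02, 2.5], [-1.34, 4.48], [0, 2.73], [-2.66, 2.66]. Speed limits (rad/s): [2.39, 2.39, 2.79, 3.14, 3.14, 3.14].

INTERFACE

Orientations are given as a unit quaternion [x, y, z, w].
In Python, from workcell import arm, capture, camera_info gives the robot as it stands. The module is installed in compiled form; this text tells all that it offers.
- The arm moves only by the shell command python3 -m jog 'ROWS'. ROWS is JSON, a list that holds one entry, the list of rows, each a list of 5 numbers: the shift along the tool's x, y, z in cm, then the turn about the tool's z in degrees, then the gripper's target within -1 to 1 (shut at 1, half-way at 0, fully open at -1). A call has 1 to 5 rows; each row shifts and turns the commanded pose from where the row before left it, along the tool's axes as they then stand; what a row does not reach is not made up. A row lasts 1/12 s, in which the tool goes at most 41.7 mm and 7.16 degrees, less where a joint would pass 70% of its speed; a pose out of reach is approached as far as the arm can. A call with a gripper value outside its range is refused whole. The fingers move at their own pace and stop on an object; the grip force is fixed at half the most. Time passes only in rows, so rows that do not move let the fingers close. It gives the time, the measured TCP pose, the force, the opening and the grip force at its end, in the units of the state.
- arm.get_obs(): the state, without advancing time (a new reading comes with each control period).
- capture(name): name is "scene" or "top" or "wrist"; returns the picture (480x640x3 uint8, blue, green, red); there is no depth.
- camera_info(name): a dict with "vfov" (degrees; the focal length in pixels is half the picture's height over the tangent of half this angle, whatever the lens; pixels are square), "cx", "cy" (the principal point, pixels), "eye" and "rotation" of the camera in the world. Camera axes: x right, y down, z forward; pixel columns grow to the right and rows downward; lengths in mm; the calibration is good to about 2 mm. A picture is of the moment at which its call begins: read the wrist's pose just before it. camera_info takes no time and is no camera call; for the wrist camera it gives the pose at the moment of the call.
- arm.sign_off(): hands the job in; it is judged then, once.
The state is a dict: "time_s": time; "joints": joint angles; "joint_vel": joint speeds; "joint_efforts": joint torques, N m; "tcp_pos": TCP position; "ee_rot": TCP orientation; "contact_force": force on the tool from outside, world axes, zero at the start; "wrist_torque": the same for the moment, N m; "finger_gap": opening from 0.0 (shut) to 1.0 (fully open); "finger_force": force on a finger pad.
Only numpy, scipy, OpenCV 4.12 (cv2) and the standard library are available. Lean on these libraries where they do the work, as an engineer would, in place of code of your own. Each camera call takes 0.05 s, during which the arm holds its last target. There are 200 camera calls.

TASK

Pick the three spur gears out from among the parts on the bench and put each one, hub up, over the post of the stand that has a foot as wide as the gear, lying flat on the foot. Leave the two thin chain sprockets where they lie, and let go of everything.

Things in the scene. Friction and masses are not known exactly. Their poses are not given: they have to be found in the camera images.
- gear_large: The largest spur gear of bare steel lying flat, hub up: a thick wheel (12 mm) with 36 fine teeth all round, 95 mm over the teeth; a round hub, 36 mm in diameter, rises from its middle to 28 mm above the underside (grip it there); a plain 25 mm bore goes right through. Loose, under 0.65 kg. Origin: centre of the underside, z up along the bore
- gear_medium: The middle-sized spur gear of bare steel lying flat, hub up: a thick wheel (12 mm) with 28 fine teeth all round, 75 mm over the teeth; a round hub, 36 mm in diameter, rises from its middle to 28 mm above the underside (grip it there); a plain 25 mm bore goes right through. Loose, under 0.65 kg. Origin: centre of the underside, z up along the bore
- gear_small: The smallest spur gear of bare steel lying flat, hub up: a thick wheel (12 mm) with 20 fine teeth all round, 55 mm over the teeth; a round hub, 36 mm in diameter, rises from its middle to 28 mm above the underside (grip it there); a plain 25 mm bore goes right through. Loose, under 0.65 kg. Origin: centre of the underside, z up along the bore
- sprocket_large: The larger chain sprocket of bare steel lying flat with its hub up: a thin plate (6 mm) with 18 pointed, widely spaced teeth, 83 mm over the teeth; its hub (36 mm diameter, top 28 mm above the underside, 25 mm bore) is like those of the gears. Loose; not part of the set. Origin: centre of the underside, z up
- sprocket_small: The smaller chain sprocket of bare steel lying flat with its hub up: a thin plate (6 mm) with 14 pointed, widely spaced teeth, 67 mm over the teeth; its hub (36 mm diameter, top 28 mm above the underside, 25 mm bore) is like those of the gears. Loose; not part of the set. Origin: centre of the underside, z up
- stand_large: The largest post stand: a flat round pale aluminium foot, 95 mm across (as wide as the largest spur gear) and 8 mm thick, fixed to the bench, with an upright dark steel post of 8 mm diameter in its middle, tip 32 mm above the bench. Origin: centre of the foot's underside, z up; a gear that is home has its underside on the foot, 8 mm above this origin
- stand_medium: The middle-sized post stand: a flat round pale aluminium foot, 75 mm across (as wide as the middle-sized spur gear) and 8 mm thick, fixed to the bench, with an upright dark steel post of 8 mm diameter in its middle, tip 32 mm above the bench. Origin: centre of the foot's underside, z up; a gear that is home has its underside on the foot, 8 mm above this origin
- stand_small: The smallest post stand: a flat round pale aluminium foot, 55 mm across (as wide as the smallest spur gear) and 8 mm thick, fixed to the bench, with an upright dark steel post of 8 mm diameter in its middle, tip 32 mm above the bench. Origin: centre of the foot's underside, z up; a gear that is home has its underside on the foot, 8 mm above this origin
Not all that is in view belongs to the job. Leave any orange or purple look-alike of the gear_small alone.

How it is judged:
By the outcome, as a careful person would: the job done as asked, in the order asked, and still so for the second after the job is handed in, with the robot touching nothing.
It also fails if it takes over 88 s, if anything falls off the work surface, if the arm or the gripper's body presses on something with over 40 N, if the wrist force passes 120 N, or if a joint passes its speed limit or range.

## Working session

There is one attempt and no reset: what is moved stays moved. The work goes in short steps, Python scripts to look and compute and a shell command to move; the robot and the scene stay as the last step left them, time stands still between calls to the robot, and variables do not carry over. Pictures are saved under pics/ and viewed, at most 17 in all, crops included, and the job is handed in when it is done.

```bash
mkdir -p pics; python3 - <<'E'
from workcell import arm,capture,camera_info
import cv2
for n in ("top","scene"):
    cv2.imwrite(f"pics/{n}0.png",capture(n)); print(n,camera_info(n))
o=arm.get_obs();print(o['tcp_pos'],o['ee_rot'],o['finger_gap'],o['time_s'],arm.grip_point_offset)
E
```

```text
top {'vfov': 51.06255776870465, 'cx': 314.3823578214149, 'cy': 244.08921112849396, 'eye': array([ 392.77171514,  -42.39531112, 1154.66946305]), 'rotation': array([ 0.70600625, -0.70262503,  0.06132965, -0.06412426])}
scene {'vfov': 53.40733316075459, 'cx': 319.19785862703554, 'cy': 239.2173380321402, 'eye': array([ -19.21670972, -875.46148621,  492.18174009]), 'rotation': array([ 0.79948583, -0.24590662,  0.16691913, -0.52200607])}
[212.14256033 560.72389533 230.35213001] [ 1.79921189e-01  9.83680687e-01 -7.90179516e-04 -2.16295073e-04] 0.9955162075502327 0.1 18.700000000000003
```

View pics/top0.png

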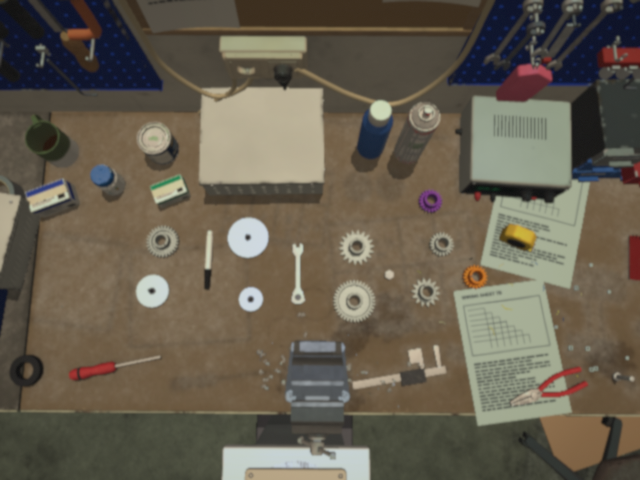

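View pics/scene0.png

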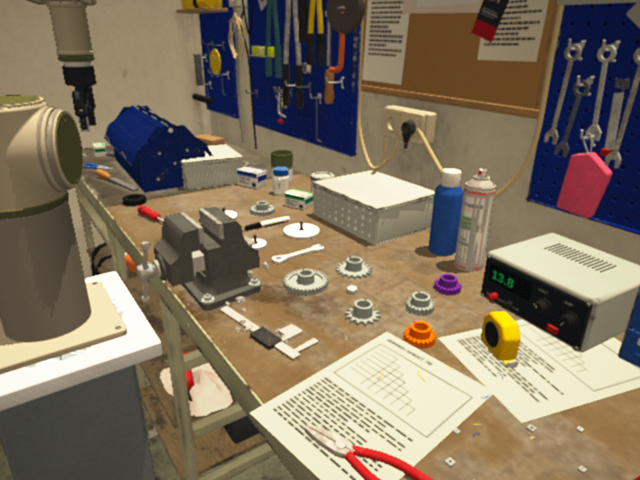

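The top view shows the large gear at (353,300), a gear at (162,241) that is probably the medium, and the small gear at (441,243). The sprockets are at (356,247) and (426,291). The stands are at (248,237) large, (152,291) medium and (251,299) small. The scene view agrees with this.

```bash
cat > h.py <<'E'
import numpy as np,cv2
from workcell import arm,capture,camera_info
from scipy.spatial.transform import Rotation as R
def ray(ci,u,v,z):
    f=240/np.tan(np.radians(ci['vfov']/2)); q=np.asarray(ci['rotation'])
    M=R.from_quat(q).as_matrix() if q.size==4 else q
    d=M@np.array([(u-ci['cx'])/f,(v-ci['cy'])/f,1.]); e=np.asarray(ci['eye'])
    return (e+d*(z-e[2])/d[2])[:2]
def go(x,y):
    "tool-axis shift (cm) of TCP to world x,y"
    o=arm.get_obs(); M=R.from_quat(o['ee_rot']).as_matrix()
    return M.T@(np.array([x,y,o['tcp_pos'][2]])-o['tcp_pos'])/10
E
python3 - <<'E'
from h import *
im=cv2.imread("pics/top0.png");ci=camera_info("top")
hsv=cv2.cvtColor(im,cv2.COLOR_BGR2HSV)
# gray/bright: low saturation compared to bench
for n,(u,v),z,zz in [("gear_m?",(162,241),12,28),("gear_L",(353,300),12,28),("gear_s",(441,243),12,28),("sprL",(356,247),6,28),("sprS",(426,291),6,28),("stL",(248,237),8,8),("stM",(152,291),8,8),("stS",(251,299),8,8)]:
    p=im[v-30:v+30,u-30:u+30]; g=hsv[v-30:v+30,u-30:u+30]
    p=cv2.resize(p,None,fx=4,fy=4,interpolation=cv2.INTER_CUBIC);g=cv2.cvtColor(p,cv2.COLOR_BGR2HSV)
    m=((g[...,2]>115)&(g[...,1]<75)).astype(np.uint8) if zz>8 else ((g[...,2]>150)&(g[...,1]<60)).astype(np.uint8)
    cs,_=cv2.findContours(m,cv2.RETR_EXTERNAL,cv2.CHAIN_APPROX_NONE)
    c=max(cs,key=cv2.contourArea); (a,b),r=cv2.minEnclosingCircle(c)
    e=cv2.fitEllipse(cv2.convexHull(c))
    cu,cv_=[(k+.5)/4-.5 for k in e[0]]
    cu+=u-30;cv_+=v-30
    P=ray(ci,cu,cv_,z);s=np.linalg.norm(ray(ci,cu+1,cv_,z)-P)
    print(n,np.round([cu,cv_],1),P.round(1),"diam",np.round(np.array(e[1])/4*s,1),round(2*r/4*s,1))
    if zz>8:
        d=np.zeros_like(m);cv2.drawContours(d,[c],-1,1,-1)
        gg=cv2.GaussianBlur(g[...,2],(0,0),4).astype(float)
        yy,xx=np.mgrid[:240,:240]; near=((xx-e[0][0])**2+(yy-e[0][1])**2<24**2)
        w=np.where(near,np.clip(115-gg,0,None),0)
        if w.sum()>0:
            hu=((w*xx).sum()/w.sum()+.5)/4-.5+u-30;hv=((w*yy).sum()/w.sum()+.5)/4-.5+v-30
            print("   bore",ray(ci,hu,hv,28).round(1), ray(ci,hu,hv,12).round(1))
o=arm.get_obs();print(R.from_quat(o['ee_rot']).as_matrix().round(3))
cc=[cv2.resize(im[v-30:v+30,u-30:u+30],None,fx=4,fy=4,interpolation=cv2.INTER_CUBIC) for u,v in [(162,241),(353,300),(441,243)]]
cv2.imwrite("pics/c.png",np.hstack(cc))
E
```

```text
gear_m? [160.8 241.1] [603.4 318.3] diam [72.4 83.2] 85.0
   bore [606.1 317.3] [609.1 322.4]
gear_L [354.8 299.3] [ 471.3 -129.5] diam [ 98.  106.8] 112.4
   bore [ 472.4 -129.5] [ 473.5 -130.8]
gear_s [444.3 247. ] [ 592.4 -337. ] diam [ 89.3 131.3] 122.5
   bore [ 598.2 -333.6] [ 601.2 -337.7]
sprL [356.8 243.2] [ 601.6 -135.8] diam [ 98.8 107.8] 109.2
   bore [ 595.5 -134.9] [ 598.4 -136.2]
sprS [426.5 290.8] [ 491.8 -293.9] diam [71.  76.4] 77.4
   bore [ 491.6 -294.1] [ 493.  -297.6]
stL [247.6 237. ] [614.6 118.1] diam [93.4 96.3] 96.6
stM [151.8 290.4] [489.4 333.4] diam [73.8 78.1] 78.3
stS [250.3 298.7] [471.8 107.8] diam [55.  56.3] 56.5
[[-0.935  0.354 -0.001]
 [ 0.354  0.935 -0.001]
 [ 0.    -0.002 -1.   ]]
```

View pics/c.png

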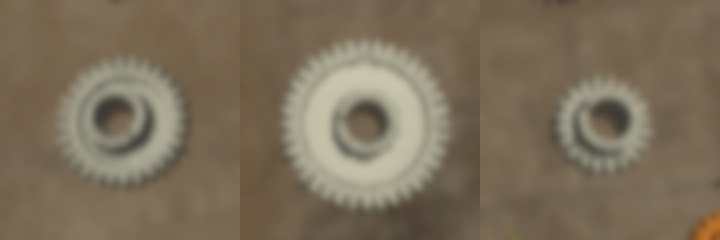

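All three gears are confirmed: fine teeth, with hubs and bores visible. Next I move over the medium gear.

```bash
R='' 
python3 -m jog '[[[-3,-0.6,0.5,0,-1],[-3,-0.6,0.5,0,-1],[-3,-0.6,0.5,0,-1],[-3,-0.6,0.5,0,-1],[-3,-0.6,0.5,0,-1]]]'
python3 -m jog '[[[-3,-0.6,0.5,0,-1],[-3,-0.6,0.5,0,-1],[-3,-0.6,0.5,0,-1],[-3,-0.6,0.5,0,-1],[-3,-0.6,0.5,0,-1]]]'
python3 -m jog '[[[-3,-0.6,0.5,0,-1],[-3,-0.6,0.5,0,-1],[-3,-0.6,0.5,0,-1],[-3,-0.6,0.5,0,-1],[-3,-0.6,0.5,0,-1]]]'
python3 -m jog '[[[0,0,0,0,-1],[0,0,0,0,-1]]]'
python3 - <<'E'
from h import *
print(go(606.1,317.3),camera_info("wrist"),arm.get_obs()['joints'])
cv2.imwrite("pics/w1.png",capture("wrist"))
E
```

```text
time_s: 0.52
tcp_pos: [342.8, 478.9, 205.5]
ee_rot: [0.18, 0.984, -0.0, -0.0]
contact_force: [0.6, -0.8, 0.3]
finger_gap: 0.998
finger_force: 0.0
time_s: 0.93
tcp_pos: [472.6, 397.7, 180.5]
ee_rot: [0.18, 0.984, -0.0, -0.0]
contact_force: [0.3, -0.0, 0.2]
finger_gap: 0.997
finger_force: 0.0
time_s: 1.35
tcp_pos: [602.2, 316.6, 155.3]
ee_rot: [0.18, 0.984, -0.0, -0.0]
contact_force: [-0.3, 0.3, 0.5]
finger_gap: 1.003
finger_force: 0.0
time_s: 1.52
tcp_pos: [601.9, 316.0, 154.7]
ee_rot: [0.181, 0.983, -0.001, -0.001]
contact_force: [-0.7, -0.3, -0.2]
finger_gap: 1.0
finger_force: 0.0
[-0.34262596  0.26936158 -0.00102685] {'vfov': 64.09574518787964, 'cx': 312.5009018521029, 'cy': 240.43987627645242, 'eye': array([530.53387762, 342.78005142, 297.58178349]), 'rotation': array([0.81397364, 0.56076032, 0.08474572, 0.12574953])} [ 4.08058352e-01  3.88748774e-01  1.32571145e+00 -1.98013823e-05
  1.42950398e+00 -7.98168128e-01]
```

View pics/w1.png

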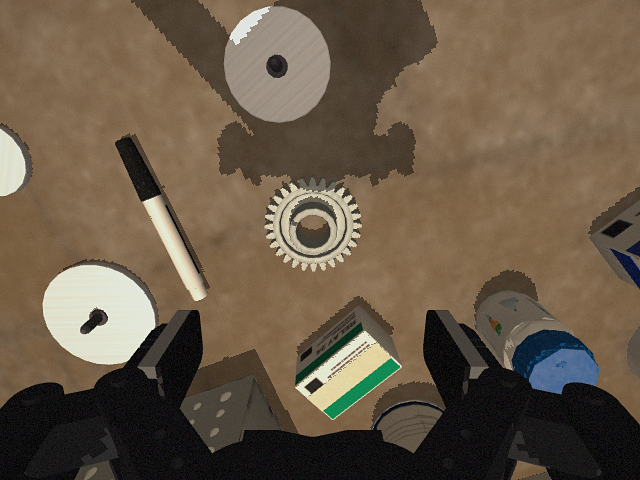

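The wrist view shows the medium gear at about (313,225), stand M at (277,66) with its post in the middle, and stand L at (100,315). I'll measure the gear and both stands from here.

```bash
cat >> h.py <<'E'
def ell(m,u,v,r=60):
    "ellipse of the mask blob nearest u,v"
    cs,_=cv2.findContours(m.astype(np.uint8),cv2.RETR_EXTERNAL,cv2.CHAIN_APPROX_NONE)
    cs=[c for c in cs if cv2.contourArea(c)>150]
    c=max(cs,key=lambda c:cv2.pointPolygonTest(c,(float(u),float(v)),True))
    return cv2.fitEllipse(cv2.convexHull(c))
def diam(ci,e,z):
    P=ray(ci,*e[0],z)
    a=np.radians(e[2]);d=[]
    for L,t in ((e[1][0],a),(e[1][1],a+np.pi/2)):
        k=np.array([np.cos(t),np.sin(t)])*L/2
        d.append(np.linalg.norm(ray(ci,*(np.array(e[0])+k),z)-ray(ci,*(np.array(e[0])-k),z)))
    return P.round(1),np.round(d,1)
E
python3 - <<'E'
from h import *
im=cv2.imread("pics/w1.png");ci=camera_info("wrist");h=cv2.cvtColor(im,cv2.COLOR_BGR2HSV)
print(h[66,240],h[300,60],h[20,250],h[220,278],h[250,400],h[232,313],h[150,300])
m=(h[...,1]<80)&(h[...,2]>100)
for n,u,v,z in [("gear",313,195,12),("stM",277,90,8),("stL",75,320,8)]:
    e=ell(m,u,v);print(n,np.round(e[0],1),*diam(ci,e,z))
# bore: dark blob near gear centre
sub=np.zeros(m.shape,bool);sub[200:260,285:345]=True
b=sub&((h[...,1]>80)|(h[...,2]<90))
print("bore top by hub ring:",ray(ci,313,228,28),ray(ci,313,236,0))
cv2.imwrite("pics/w1c.png",cv2.resize(im[170:280,255:370],None,fx=5,fy=5,interpolation=cv2.INTER_NEAREST))
E
```

```text
[ 14  41 157] [ 32  23 224] [ 48   6 226] [ 23  43 200] [ 17 106 132] [20 90 74] [18 91 81]
gear [312.6 224.2] [601.2 315.8] [75.  75.3]
stM [276.7  63.7] [485.9 333.1] [74.1 74.2]
stL [ 98.3 313.8] [611.2 118.2] [95.1 93.4]
bore top by hub ring: [600.02962582 316.65728875] [613.62479955 311.45825014]
```

View pics/w1c.png

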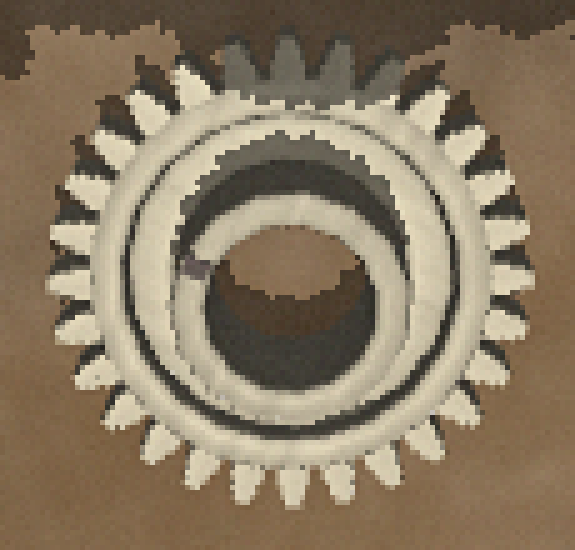

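Diameters measured (75, 74 and 95) match the given sizes, and the TCP is already centred over the gear. I descend and grip.

```bash

python3 -m jog '[[[0,0,3,0,-1],[0,0,3,0,-1],[0,0,3,0,-1],[0,0,3,0,-1],[0,0,2.2,0,-1]]]'
python3 -m jog '[[[0,0,0,0,1],[0,0,0,0,1],[0,0,0,0,1],[0,0,0,0,1],[0,0,0,0,1]]]'
python3 -m jog '[[[0,0,0,0,1],[0,0,0,0,1],[0,0,0,0,1]]]'
```

```text
time_s: 1.98
tcp_pos: [598.8, 318.4, 11.5]
ee_rot: [0.179, 0.984, -0.001, -0.001]
contact_force: [0.3, -1.0, -0.3]
finger_gap: 1.0
finger_force: 0.0
time_s: 2.4
tcp_pos: [603.2, 318.7, 18.1]
ee_rot: [0.18, 0.984, 0.001, 0.002]
contact_force: [-3.2, -0.3, 7.7]
finger_gap: 0.392
finger_force: 58.9
time_s: 2.65
tcp_pos: [603.2, 318.7, 18.1]
ee_rot: [0.18, 0.984, 0.001, 0.002]
contact_force: [-3.2, -0.7, 6.3]
finger_gap: 0.39
finger_force: 58.9
```

```bash

python3 -m jog '[[[0,0,-2.5,0,1],[0,0,-2.5,0,1],[2.8,-0.6,0,0,1],[2.8,-0.6,0,0,1],[2.9,-0.6,0,0,1]]]'
python3 -m jog '[[[2.9,-0.6,0,0,1],[0,0,0,0,1],[0,0,0,0,1]]]'
python3 - <<'E'
from h import *
print(camera_info("wrist")['eye'],go(485.9,333.1))
cv2.imwrite("pics/w2.png",capture("wrist"))
E
```

```text
time_s: 3.07
tcp_pos: [516.1, 331.5, 66.8]
ee_rot: [0.18, 0.984, 0.001, 0.002]
contact_force: [-0.9, 0.1, -3.4]
finger_gap: 0.386
finger_force: 60.4
time_s: 3.32
tcp_pos: [485.2, 336.3, 65.5]
ee_rot: [0.179, 0.984, 0.0, 0.0]
contact_force: [0.7, -0.1, -2.5]
finger_gap: 0.388
finger_force: 60.5
[413.19386949 362.53991761 208.15073104] [-1.78154064e-01 -2.76329330e-01 -1.39848550e-04]
```

View pics/w2.png

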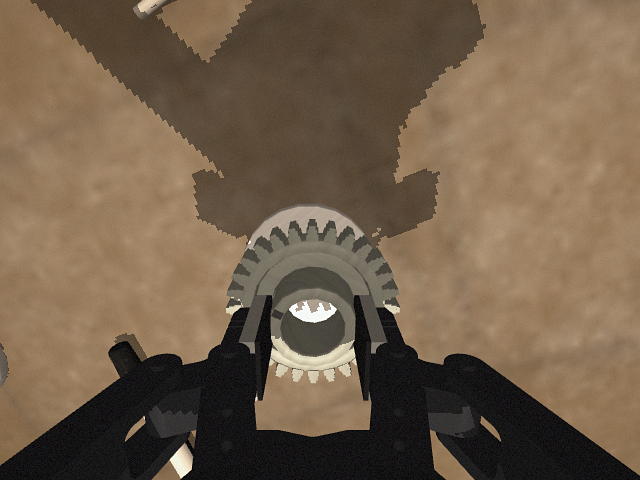

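The gear is gripped and held above stand M. The stand's centre sits slightly left of the gear (about 310 against 314 px, near 2 mm), so I correct that, lower and release.

```bash

python3 -m jog '[[[-0.1,-0.25,0,0,1],[0,0,1.5,0,1],[0,0,1.5,0,1],[0,0,0.9,0,1],[0,0,0,0,1]]]'
python3 -m jog '[[[0,0,0,0,-1],[0,0,0,0,-1],[0,0,0,0,-1],[0,0,0,0,-1],[0,0,0,0,-1]]]'
python3 -m jog '[[[0,0,-3,0,-1],[0,0,-3,0,-1],[0,0,-3,0,-1],[0,0,-3,0,-1],[0,0,0,0,-1]]]'
python3 - <<'E'
from h import *
cv2.imwrite("pics/w3.png",capture("wrist"))
E
```

```text
time_s: 3.78
tcp_pos: [487.3, 332.5, 25.0]
ee_rot: [0.18, 0.984, -0.0, 0.0]
contact_force: [0.5, 1.1, -2.6]
finger_gap: 0.39
finger_force: 66.4
time_s: 4.2
tcp_pos: [486.7, 333.1, 25.7]
ee_rot: [0.18, 0.984, 0.0, 0.0]
contact_force: [-0.1, -0.7, -0.6]
finger_gap: 0.999
finger_force: 0.0
time_s: 4.62
tcp_pos: [489.9, 335.1, 153.5]
ee_rot: [0.18, 0.984, 0.004, 0.004]
contact_force: [1.1, 1.6, 0.9]
finger_gap: 1.0
finger_force: 0.0
```

View pics/w3.png

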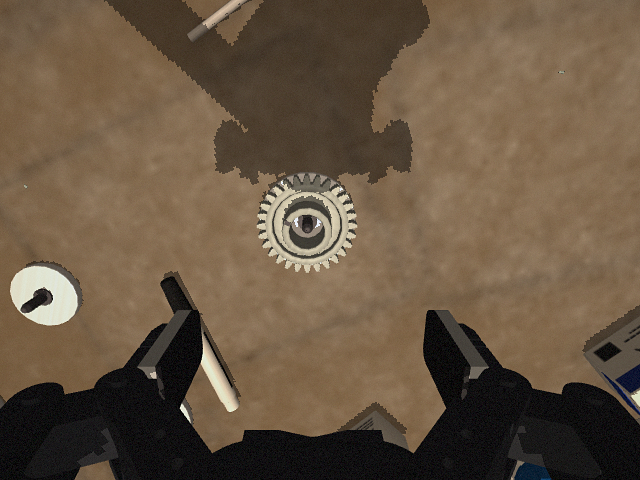

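The medium gear sits concentric with its post and flat on the foot, at about (308,223). Next is the large gear.

```bash

python3 -m jog '[[[-1,-3,0,0,-1],[-1,-3,0,0,-1],[-1,-3,0,0,-1],[-1,-3,0,0,-1],[-1,-3,0,0,-1]]]'
python3 -m jog '[[[-1,-3,0,0,-1],[-1,-3,0,0,-1],[-1,-3,0,0,-1],[-1,-3,0,0,-1],[-1,-3,0,0,-1]]]'
python3 -m jog '[[[-1,-2.8,0,0,-1],[-1,-2.8,0,0,-1],[-1,-2.8,0,0,-1],[-0.9,-2.9,0,0,-1],[-0.7,-2.8,0,0,-1]]]'
python3 -m jog '[[[0,0,0,0,-1],[0,0,0,0,-1]]]'
python3 - <<'E'
from h import *
ci=camera_info("wrist");im=capture("wrist")
cv2.imwrite("pics/w4.png",im);h=cv2.cvtColor(im,cv2.COLOR_BGR2HSV)
m=(h[...,1]<80)&(h[...,2]>100)
u=312;v=205
e=ell(m,u,v);P,d=diam(ci,e,12);print(e,P,d,go(*P),arm.get_obs()['tcp_pos'])
E
```

```text
time_s: 5.08
tcp_pos: [479.0, 173.5, 144.1]
ee_rot: [0.18, 0.984, -0.0, -0.001]
contact_force: [0.1, -0.8, -0.9]
finger_gap: 1.003
finger_force: 0.0
time_s: 5.5
tcp_pos: [472.7, 15.6, 144.3]
ee_rot: [0.18, 0.984, -0.0, -0.001]
contact_force: [1.0, 0.3, 0.1]
finger_gap: 1.0
finger_force: 0.0
time_s: 5.92
tcp_pos: [466.0, -132.6, 144.3]
ee_rot: [0.18, 0.984, 0.0, -0.001]
contact_force: [0.7, 0.3, 0.8]
finger_gap: 0.999
finger_force: 0.0
time_s: 6.08
tcp_pos: [466.0, -132.2, 144.3]
ee_rot: [0.181, 0.983, 0.0, -0.001]
contact_force: [-0.3, 0.4, -0.0]
finger_gap: 0.997
finger_force: 0.0
((318.9510192871094, 225.70797729492188), (122.67066192626953, 128.3126678466797), 85.15453338623047) [ 466.1 -128.2] [94.7 95.4] [0.10981004 0.27237591 0.00028631] [ 466.15820378 -131.1362065   144.3970504 ]
```

View pics/w4.png

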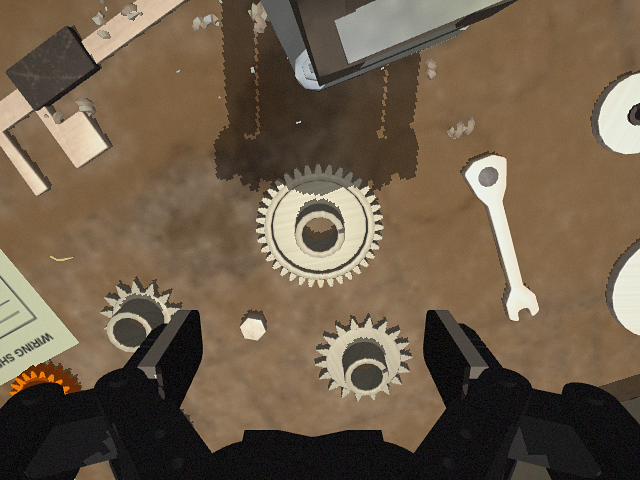

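The large gear is at (319,226), measuring 95 mm. Vise edges show at the top of the image near (318,82), so I check the vise's clearance by triangulating that corner.

```bash
python3 - <<'E'
from h import *
ct=camera_info("top");cw=camera_info("wrist")
for z in (0,20,40,60,80,100,120,140): print(z,ray(ct,345,344,z).round(),ray(ct,345,400,z).round(),"wrist",ray(cw,318,82,z).round(), ray(cw,350,62,z).round())
im=cv2.imread("pics/top0.png")[325:415,270:365];cv2.imwrite("pics/v.png",cv2.resize(im,None,fx=6,fy=6,interpolation=cv2.INTER_CUBIC))
E
```

```text
0 [ 372. -107.] [ 250. -107.] wrist [372. -92.] [368. -67.]
20 [ 372. -106.] [ 253. -106.] wrist [374. -93.] [370. -70.]
40 [ 372. -105.] [ 255. -105.] wrist [375. -94.] [372. -73.]
60 [ 373. -104.] [ 258. -103.] wrist [377. -95.] [374. -75.]
80 [ 373. -103.] [ 260. -102.] wrist [379. -96.] [376. -78.]
100 [ 373. -102.] [ 262. -101.] wrist [380. -97.] [377. -80.]
120 [ 374. -101.] [ 265. -100.] wrist [382. -98.] [379. -83.]
140 [ 374. -100.] [267. -99.] wrist [383. -98.] [381. -86.]
```

View pics/v.png

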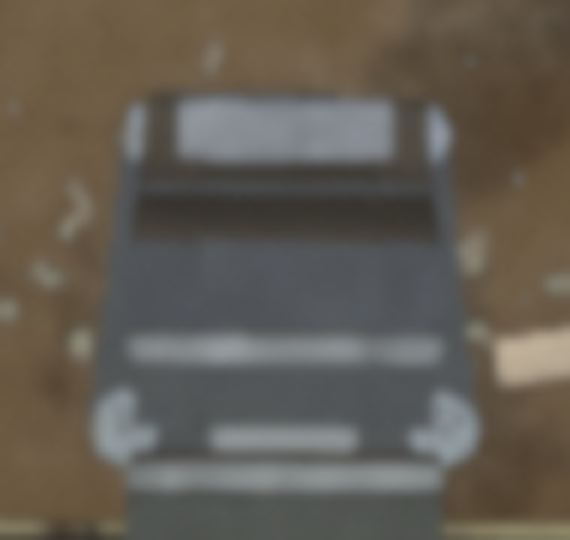

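The vise front is at x≈372, and the camera side of the tool points at it. I turn the tool 120° so the camera faces away from the vise.

```bash

python3 -m jog '[[[0,0.3,0,7,-1],[0,0,0,7,-1],[0,0,0,7,-1],[0,0,0,7,-1],[0,0,0,7,-1]]]' >/dev/null
python3 -m jog '[[[0,0,0,7,-1],[0,0,0,7,-1],[0,0,0,7,-1],[0,0,0,7,-1],[0,0,0,7,-1]]]' >/dev/null
python3 -m jog '[[[0,0,0,7,-1],[0,0,0,7,-1],[0,0,0,7,-1],[0,0,0,7,-1],[0,0,0,7,-1]]]' >/dev/null
python3 -m jog '[[[0,0,0,7,-1],[0,0,0,7,-1],[0,0,0,0,-1],[0,0,0,0,-1]]]'
python3 - <<'E'
from h import *
ci=camera_info("wrist");im=capture("wrist")
cv2.imwrite("pics/w5.png",im);h=cv2.cvtColor(im,cv2.COLOR_BGR2HSV)
m=(h[...,1]<80)&(h[...,2]>100)
e=ell(m,316,200);P,d=diam(ci,e,12);o=arm.get_obs();print(e,P,d,go(*P),o['tcp_pos'],o['joints'].round(2),R.from_quat(o['ee_rot']).as_matrix().round(3))
E
```

```text
time_s: 7.72
tcp_pos: [467.8, -127.1, 144.9]
ee_rot: [0.938, 0.347, -0.0, -0.0]
contact_force: [-0.1, -0.2, -0.8]
finger_gap: 1.003
finger_force: 0.0
((314.3150939941406, 226.62550354003906), (124.80139923095703, 131.35499572753906), 152.43936157226562) [ 469.3 -128.8] [ 93.8 101.1] [ 2.58812184e-02  2.07189346e-01 -1.25618486e-04] [ 467.75509361 -127.39536764  144.97210296] [-0.37 -0.13  1.9   0.    1.36  0.49] [[ 0.759  0.651 -0.   ]
 [ 0.651 -0.759  0.   ]
 [-0.    -0.001 -1.   ]]
```

```bash

python3 -m jog '[[[0,0.1,2.9,0,-1],[0,0,2.9,0,-1],[0,0,2.9,0,-1],[0,0,2.5,0,-1],[0,0,1.4,0,-1]]]'
python3 -m jog '[[[0,0,0,0,1],[0,0,0,0,1],[0,0,0,0,1],[0,0,0,0,1],[0,0,0,0,1]]]'
python3 -m jog '[[[0,0,0,0,1],[0,0,-2,0,1],[0,0,-2,0,1],[0,0,-2,0,1],[0,0,0,0,1]]]'
python3 - <<'E'
from h import *
print(go(611.5,118.2),go(468.5,107.8))
E
```

```text
time_s: 8.18
tcp_pos: [466.4, -127.9, 15.9]
ee_rot: [0.938, 0.346, -0.002, -0.001]
contact_force: [0.4, 0.5, -0.1]
finger_gap: 0.999
finger_force: 0.0
time_s: 8.6
tcp_pos: [469.8, -129.5, 21.5]
ee_rot: [0.939, 0.345, 0.001, 0.001]
contact_force: [-2.4, 1.7, 6.9]
finger_gap: 0.38
finger_force: 58.9
time_s: 9.02
tcp_pos: [471.6, -130.4, 84.3]
ee_rot: [0.939, 0.344, 0.003, 0.003]
contact_force: [1.4, -0.3, -2.7]
finger_gap: 0.372
finger_force: 61.4
[26.74483889 -9.91354038  0.03116851] [ 15.16605106 -18.36886341  -0.07268147]
```

```bash

python3 -m jog '[[[3,-1.1,0,0,1],[3,-1.1,0,0,1],[3,-1.1,0,0,1],[3,-1.1,0,0,1],[3,-1.1,0,0,1]]]'
python3 -m jog '[[[3,-1.1,0,0,1],[3,-1.1,0,0,1],[3,-1.1,0,0,1],[2.7,-1.1,0,0,1],[0,0,0,0,1]]]'
python3 -m jog '[[[0,0,0,0,1],[0,0,0,0,1]]]'
python3 - <<'E'
from h import *
print(go(611.5,118.2))
cv2.imwrite("pics/w6.png",capture("wrist"))
E
```

```text
time_s: 9.43
tcp_pos: [547.6, 11.1, 78.5]
ee_rot: [0.939, 0.344, -0.0, -0.0]
contact_force: [1.0, 0.2, -3.3]
finger_gap: 0.374
finger_force: 61.4
time_s: 9.85
tcp_pos: [609.7, 123.9, 78.6]
ee_rot: [0.938, 0.346, 0.001, -0.001]
contact_force: [0.8, -0.3, -3.3]
finger_gap: 0.373
finger_force: 61.4
time_s: 10.02
tcp_pos: [607.4, 118.8, 78.1]
ee_rot: [0.939, 0.345, -0.001, 0.0]
contact_force: [0.4, -1.2, -3.0]
finger_gap: 0.371
finger_force: 61.4
[ 0.27348663  0.30621104 -0.00060945]
```

View pics/w6.png

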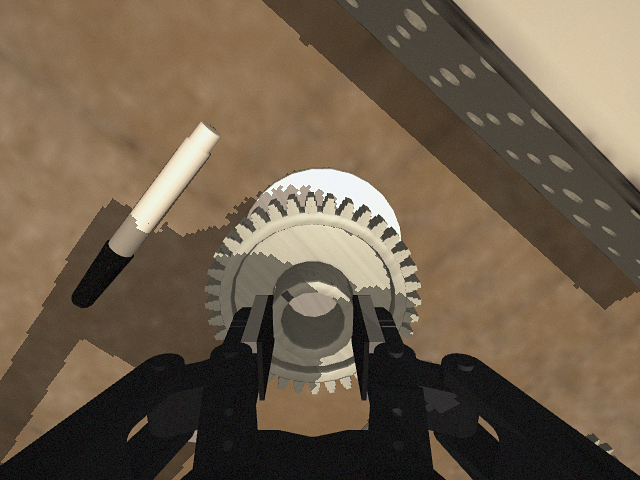

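Stand L shows behind the gear. Its upper arc runs from (248,215) through (325,168) to (401,235), so its centre is slightly right of the gear. I work out the centre with rays.

```bash
python3 - <<'E'
from h import *
from scipy.optimize import least_squares
ci=camera_info("wrist");im=cv2.imread("pics/w6.png").astype(int)
g=im.sum(2)
pts=[]
for u in range(300,396,6):   # first bright row from above
    col=g[150:240,u]; k=np.argmax(col>480); 
    if k>0: pts.append(ray(ci,u,150+k,8))
pts=np.array(pts)
s=least_squares(lambda c:np.hypot(*(pts-c).T)-47.5,[611,118],loss='soft_l1')
print(s.x,abs(s.fun).max(),len(pts),go(*s.x),arm.get_obs()['tcp_pos'])
E
```

```text
[613.21558948 115.80110442] 0.32794268590293996 16 [ 0.28691481  0.56099832 -0.00069182] [607.4003723  118.22746373  78.33537931]
```

```bash

python3 -m jog '[[[0.3,0.5,0,0,1],[0,0,1.5,0,1],[0,0,1.5,0,1],[0,0,1.2,0,1],[0,0,0.7,0,1]]]'
python3 -m jog '[[[0,0,0,0,1],[0,0,0,0,-1],[0,0,0,0,-1],[0,0,0,0,-1],[0,0,0,0,-1]]]'
python3 -m jog '[[[0,0,0,0,-1],[0,0,-3,0,-1],[0,0,-3,0,-1],[0,0,-3,0,-1],[0,0,-3,0,-1]]]'
python3 - <<'E'
from h import *
cv2.imwrite("pics/w7.png",capture("wrist"))
print(go(594,-334))
E
```

```text
time_s: 10.48
tcp_pos: [612.8, 115.9, 29.3]
ee_rot: [0.939, 0.344, -0.001, -0.0]
contact_force: [-34.1, -8.0, 64.8]
finger_gap: 0.373
finger_force: 68.2
time_s: 10.9
tcp_pos: [614.3, 117.0, 30.9]
ee_rot: [0.939, 0.344, 0.001, 0.0]
contact_force: [0.2, -0.6, -0.7]
finger_gap: 0.919
finger_force: 0.0
time_s: 11.32
tcp_pos: [613.5, 117.1, 151.6]
ee_rot: [0.939, 0.344, -0.0, -0.0]
contact_force: [1.4, 0.3, 0.3]
finger_gap: 0.997
finger_force: 0.0
[-30.96585684  32.95009623  -0.07108941]
```

View pics/w7.png

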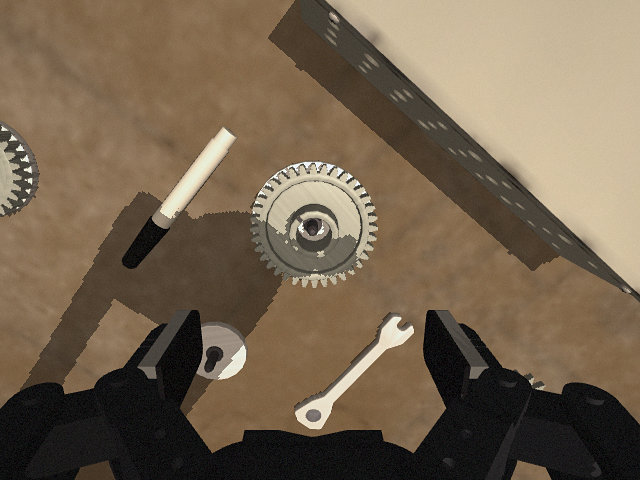

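The large gear is seated over its post at (313,227). Next is the small gear.

```bash

python3 -m jog '[[[-2,2.2,0,0,-1],[-2,2.2,0,0,-1],[-2,2.2,0,0,-1],[-2,2.2,0,0,-1],[-2,2.2,0,0,-1]]]' >/dev/null
python3 -m jog '[[[-2.1,2.2,0,0,-1],[-2.1,2.2,0,0,-1],[-2.1,2.2,0,0,-1],[-2.1,2.2,0,0,-1],[-2.1,2.2,0,0,-1]]]' >/dev/null
python3 -m jog '[[[-2.1,2.2,0,0,-1],[-2.1,2.2,0,0,-1],[-2.1,2.2,0,0,-1],[-2.1,2.2,0,0,-1],[-2.1,2.2,0,0,-1]]]'
python3 -m jog '[[[0,0,0,0,-1],[0,0,0,0,-1]]]'
python3 - <<'E'
from h import *
ci=camera_info("wrist");im=capture("wrist")
cv2.imwrite("pics/w8.png",im);h=cv2.cvtColor(im,cv2.COLOR_BGR2HSV)
m=(h[...,1]<80)&(h[...,2]>100)
e=ell(m,313,210);P,d=diam(ci,e,12);o=arm.get_obs();print(e,P,d,go(*P),o['tcp_pos'],o['joints'].round(2))
E
```

```text
time_s: 12.62
tcp_pos: [590.3, -336.6, 150.3]
ee_rot: [0.939, 0.344, 0.0, 0.0]
contact_force: [0.2, 0.0, -0.3]
finger_gap: 1.004
finger_force: 0.0
time_s: 12.78
tcp_pos: [589.9, -336.8, 149.9]
ee_rot: [0.939, 0.343, -0.0, -0.0]
contact_force: [0.5, 1.3, -0.4]
finger_gap: 0.999
finger_force: 0.0
((315.4070739746094, 209.40863037109375), (71.26773071289062, 73.63658142089844), 88.54747772216797) [ 601.2 -331.5] [54.6 55.2] [1.08205785e+00 4.09358409e-01 8.41436948e-05] [ 590.29291114 -335.35717035  149.9603844 ] [-0.59  0.39  1.34  0.    1.42  0.28]
```

View pics/w8.png

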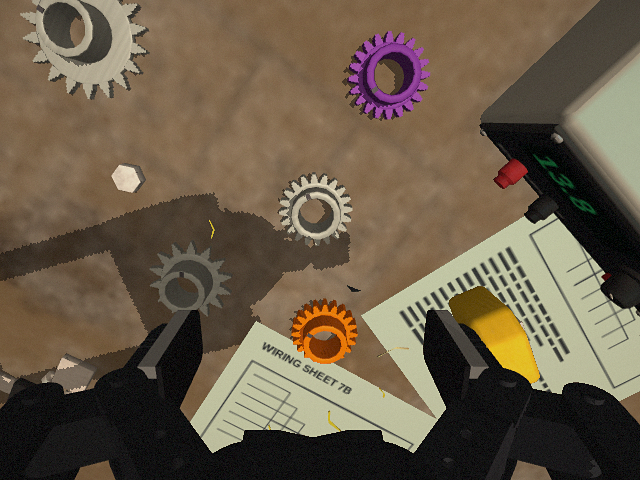

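The small gear is at (315,209), measuring 55 mm, and clear of the purple and orange look-alikes.

```bash

python3 -m jog '[[[1.0,0.35,2.5,0,-1],[0,0,3,0,-1],[0,0,3,0,-1],[0,0,2.9,0,-1],[0,0,1.8,0,-1]]]'
python3 -m jog '[[[0,0,0,0,1],[0,0,0,0,1],[0,0,0,0,1],[0,0,0,0,1],[0,0,0,0,1]]]'
python3 -m jog '[[[0,0,0,0,1],[0,0,-2.5,0,1],[0,0,-2.5,0,1],[0,0,-2.5,0,1],[0,0,0,0,1]]]'
python3 - <<'E'
from h import *
print(go(469,107))
E
```

```text
time_s: 13.25
tcp_pos: [599.1, -328.2, 14.4]
ee_rot: [0.939, 0.345, -0.001, -0.002]
contact_force: [0.3, -0.2, -0.7]
finger_gap: 1.0
finger_force: 0.0
time_s: 13.67
tcp_pos: [602.3, -332.0, 21.9]
ee_rot: [0.939, 0.344, 0.001, 0.002]
contact_force: [-2.1, 1.2, 6.6]
finger_gap: 0.38
finger_force: 58.9
time_s: 14.08
tcp_pos: [604.4, -333.8, 102.3]
ee_rot: [0.939, 0.344, 0.004, 0.005]
contact_force: [0.5, -0.2, -0.3]
finger_gap: 0.374
finger_force: 59.7
[ 18.16398511 -42.38085402  -0.43352159]
```

```bash

python3 -m jog '[[[1.2,-2.8,0,0,1],[1.2,-2.8,0,0,1],[1.2,-2.8,0,0,1],[1.2,-2.8,0,0,1],[1.2,-2.8,0,0,1]]]' >/dev/null
python3 -m jog '[[[1.2,-2.8,0,0,1],[1.2,-2.8,0,0,1],[1.2,-2.8,0,0,1],[1.2,-2.8,0,0,1],[1.2,-2.8,0,0,1]]]' 
python3 -m jog '[[[1.2,-2.8,0,0,1],[1.2,-2.8,0,0,1],[1.2,-2.9,0,0,1],[1.2,-2.9,0,0,1],[1.2,-2.9,0,0,1]]]' 
python3 -m jog '[[[0,0,2,0,1],[0,0,0,0,1],[0,0,0,0,1]]]'
python3 - <<'E'
from h import *
print(go(469,107),arm.get_obs()['tcp_pos'])
cv2.imwrite("pics/w9.png",capture("wrist"))
E
```

```text
time_s: 14.92
tcp_pos: [510.9, -38.9, 94.2]
ee_rot: [0.939, 0.344, 0.001, 0.0]
contact_force: [1.1, 0.5, -1.7]
finger_gap: 0.377
finger_force: 59.8
time_s: 15.33
tcp_pos: [464.2, 109.2, 94.2]
ee_rot: [0.939, 0.344, 0.001, 0.0]
contact_force: [-0.4, -0.1, -1.6]
finger_gap: 0.378
finger_force: 59.8
time_s: 15.58
tcp_pos: [463.5, 107.8, 73.0]
ee_rot: [0.939, 0.345, -0.001, 0.0]
contact_force: [-0.8, -1.6, -1.4]
finger_gap: 0.375
finger_force: 60.0
[ 0.36363551  0.41499866 -0.00065272] [463.54207662 107.81029724  73.01732126]
```

View pics/w9.png

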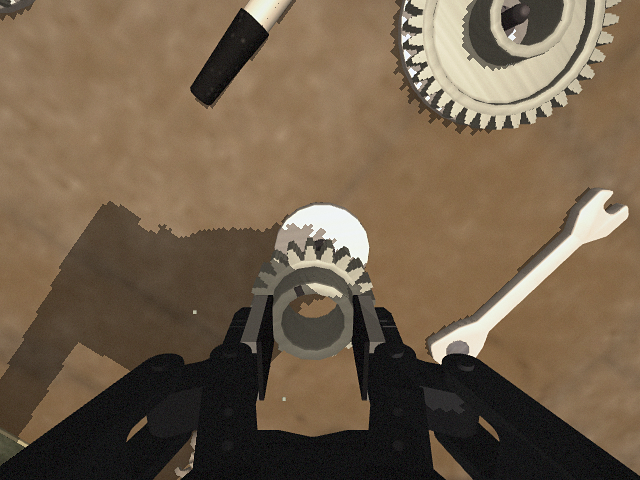

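Stand S shows behind the gear, with its arc running from (276,245) through (322,203) to (369,243). I fit its centre.

```bash
python3 - <<'E'
from h import *
from scipy.optimize import least_squares
ci=camera_info("wrist");g=cv2.imread("pics/w9.png").astype(int).sum(2)
pts=[]
for u in range(310,366,4):
    k=np.argmax(g[185:260,u]>480)
    if k>0: pts.append(ray(ci,u,185+k,8))
pts=np.array(pts)
s=least_squares(lambda c:np.hypot(*(pts-c).T)-27.5,[469,107],loss='soft_l1')
print(s.x,abs(s.fun).max(),len(pts),go(*s.x),arm.get_obs()['tcp_pos'])
E
```

```text
[471.04162074 105.49919358] 0.24545391178721232 14 [3.86848596e-01 5.77999538e-01 4.32198822e-05] [464.35386697 107.40903123  73.71690533]
```

```bash

python3 -m jog '[[[0.4,0.55,0,0,1],[0,0,1.5,0,1],[0,0,1.3,0,1],[0,0,0.9,0,1],[0,0,0.5,0,1]]]'
python3 -m jog '[[[0,0,0,0,1],[0,0,0,0,-1],[0,0,0,0,-1],[0,0,0,0,-1],[0,0,0,0,-1]]]'
python3 -m jog '[[[0,0,0,0,-1],[0,0,-3,0,-1],[0,0,-3,0,-1],[0,0,-3,0,-1],[0,0,-3,0,-1]]]'
python3 - <<'E'
from h import *
cv2.imwrite("pics/f.png",np.hstack([cv2.resize(capture("wrist")[150:320,230:400],(400,400)),cv2.resize(capture("top")[200:330,100:280],(400,400))]))
E
```

```text
time_s: 16.05
tcp_pos: [471.1, 105.3, 30.6]
ee_rot: [0.939, 0.344, -0.0, -0.0]
contact_force: [-0.2, 0.1, -2.1]
finger_gap: 0.379
finger_force: 60.0
time_s: 16.47
tcp_pos: [471.6, 106.3, 32.1]
ee_rot: [0.939, 0.344, 0.001, 0.0]
contact_force: [-0.7, -0.1, 0.1]
finger_gap: 0.921
finger_force: 0.0
time_s: 16.88
tcp_pos: [470.6, 106.2, 152.8]
ee_rot: [0.939, 0.344, -0.0, -0.0]
contact_force: [0.6, -0.1, 0.2]
finger_gap: 0.999
finger_force: 0.0
```

View pics/f.png

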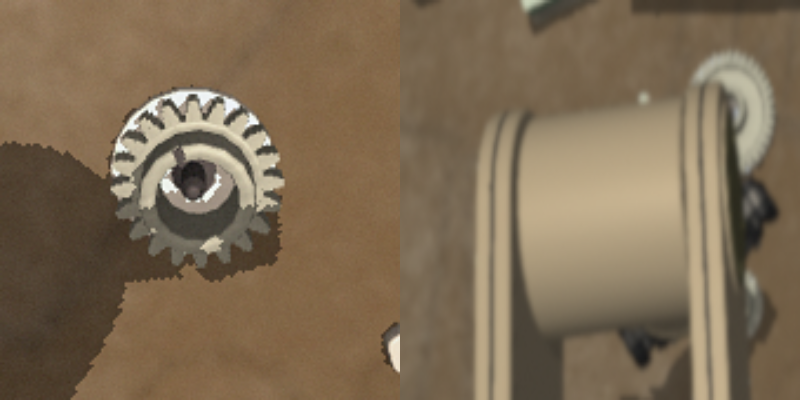

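The small gear is over its post, with some foot showing at upper left. I check concentricity and flatness numerically.

```bash
python3 - <<'E'
from h import *
ci=camera_info("wrist");im=capture("wrist");h=cv2.cvtColor(im,cv2.COLOR_BGR2HSV)
m=(h[...,1]<80)&(h[...,2]>100)
e=ell(m,313,210);print("all",e,*diam(ci,e,20),*diam(ci,e,8))
# foot fit from the upper bright arc, gear from the saved crop scale
g=im.astype(int).sum(2)
cv2.imwrite("pics/s.png",cv2.resize(im[175:275,265:365],(600,600),interpolation=cv2.INTER_NEAREST))
# gear hub ring top: pixel from crop (193,188)->; bench-check
for z in (36,20,8): print(z,ray(ci,230+197*.425,150+187*.425,z))
E
```

```text
all ((308.8232727050781, 228.966552734375), (71.63230895996094, 75.45531463623047), 165.22207641601562) [472.6 106.3] [54.6 59.4] [470.  104.2] [56.9 61.9]
36 [477.93750509 106.15355361]
20 [474.66161382 103.17176961]
8 [472.20469537 100.93543161]
```

View pics/s.png

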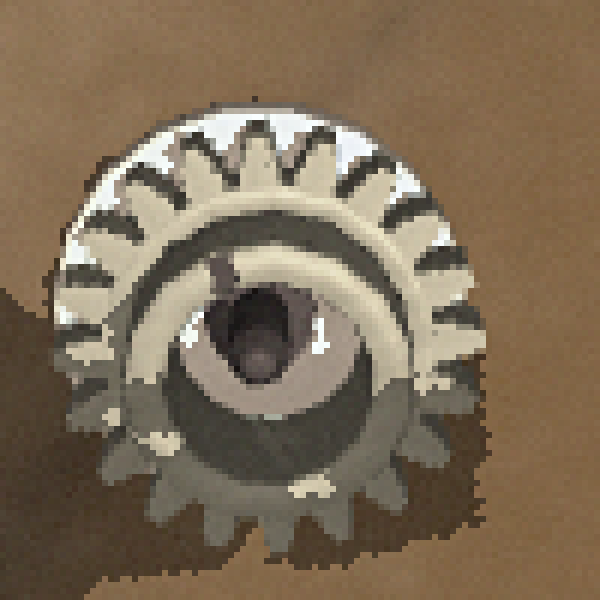

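```bash
python3 - <<'E'
from h import *
ci=camera_info("wrist")
print(ray(ci,310,231.2,20),ray(ci,309.2,226.3,8))
# post tip (crop 260,362) z=32; bore top (275,365) z=36
print(ray(ci,265+258/6,175+362/6,32),ray(ci,265+272/6,175+370/6,36))
E
```

```text
[470.57084721 104.73965698] [470.59310267 105.60370519]
[469.88261512 106.02796381] [471.12186668 104.85967447]
```

The small gear is concentric with its stand to about 1 mm at the expected heights, so it lies flat. The gripper is open and clear.

```bash
python3 -c "
from workcell import arm
print(arm.sign_off())"
```

```text
the job is handed in; nothing more can be done
None
```

All three spur gears are on their matching stands, hub up, the sprockets and look-alikes were left alone, everything is released, and the job was handed in at about 17 s.

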